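# Unhook the blue drip tray from the drain rack

### The job

Take the blue drip tray off the sloping drain rack and stand it on the round mat. First raise its lower end by the grip fin, with the lip still hooked behind the ledge bar, until the tray is about level; then lift the lip up off the bar, carry the tray over and set it down level on its two feet near the middle of the mat without dropping it. Leave the yellow tray hanging as it is.

Things in the scene. Friction and masses are not known exactly. Their poses are not given: they have to be found in the camera images.
- blue_tray: Blue tray 112x80 mm (x, y), 0.1-0.2 kg, hung at a 30 degree slope, low end toward the robot. Origin: middle of the upright grip fin near the low end: 36 mm long (x), 14 mm thick (y: pinch across it), from the tray's floor 24 mm below the origin to 18 mm above. x runs up the slope, z square to the floor (up when level). Tray spans x -24 to +88 mm; side rims 8 mm high at y +-38 mm.
- blue_lip (a point): Middle of the lower edge of the blue tray's lip, at (86, 0, -56) mm in the tray's frame; axes as the tray's. Lip (x +84 to +88 mm) and foot (x -24 to -20 mm) are 4 mm plates as wide as the tray, going down to z = -56 mm: standing on both, the tray is level and its origin 56 mm up. Hung, the ledge bar's axis lies at x +80, z -32 mm in the tray's frame.
- rack: White rack, 136 mm deep, 236 wide, 90 high. Origin on the worktop below the middle of its steel ledge bar; x to the rear, y along the bar, z up. Bar 8 mm thick, axis at z 81 mm; lips hang behind it, feet rest on the base plate (z 8 mm). A flange at x 13-28, z 79-85 mm overhangs slanting lips and blocks a straight lift; with the tray level, the lip has 5 mm to spare. Trays at y +56, -56 mm.
- mat_top (a point): Centre of the upper face (3 mm above the worktop) of a fixed round mat, dark rim and grey middle, 240 mm across. z points up.
- yellow_tray: Yellow tray of the same shape, origin and axes as the blue one, hanging beside it, 112 mm between centres (either colour may be on either side); it must stay there.

How it is judged:
On the way, in this order (a step that is already met when the one before it is completed fails the run):
1. the blue tray's lower end is raised until the tray is level within about 12 degrees, its lip still hooked behind the ledge bar (angle between blue_tray's own z axis and vertical below 0.22 rad and z of blue_lip in the frame of rack below 0.077 m and x of blue_lip in the frame of rack between 0 and 0.025 m), for 0.1 s.
2. the lip is lifted more than 5 mm clear above the ledge bar (z of blue_lip in the frame of rack above 0.09 m), for 0.1 s.
At the end, for the whole second after the job is handed in: The blue tray stands at rest on the mat on its lip and foot, level within 7 degrees, its grip point within 80 mm and its lip within 105 mm of the mat's centre (seen from above), the lip's edge less than 8 mm above the mat; the yellow tray hangs within 15 mm of where it was (horizontal distance between blue_tray and mat_top below 0.08 m and horizontal distance between blue_lip and mat_top below 0.105 m and z of blue_lip in the frame of mat_top below 0.008 m and angle between blue_tray's own z axis and vertical below 0.12 rad and linear speed of blue_tray below 0.02 m/s and distance of yellow_tray from where it was at the start of the episode below 0.015 m); the robot touches nothing.
It fails at once if the yellow tray is moved more than 20 mm (distance of yellow_tray from where it was at the start of the episode above 0.02 m).
It fails at once if the blue tray is let go away from the rack with its lip more than about 20 mm above the mat (dropped) (horizontal distance between blue_lip and rack above 0.13 m and z of blue_lip in the frame of mat_top above 0.02 m and contact force between the fingers and blue_tray below 0.05 N).
It also fails if it takes over 45 s, if anything falls off the work surface, if the arm or the gripper's body presses on something with over 40 N, if the wrist force passes 120 N, or if a joint passes its speed limit or range.

### The arm

A 6-joint arm with a two-finger parallel gripper is mounted at the origin on a cart in front of the work surface, level with it; the furniture and walls round the work are solid. World frame = base frame: x ahead of the robot, y to its left, z up, the work surface at z = 0. Lengths are in m, angles in rad, forces in N, time in s.
With the tool pointing down it reaches from about 0.35 to 0.975 m from the base axis. Payload 4.9 kg.
Tool frame: the origin (TCP) lies midway between the tips of the shut fingers; the grasp point (between the pads) lies 19 mm behind it; z points along the fingers, y is the line along which they close (so a half turn about z gives the same grasp; the last joint's range is limited). The gripper opens to 85 mm and grips with 20 to 120 N. Pads are 22 mm wide; open, the fingers measure 114 mm over their backs; the gripper's body (76 mm by 85 mm) begins 54 mm behind the grasp point. The pads swing forward as they close: fully open they stand 13 mm farther back than shut.
Start: joints at [-1.454, 0.053, 1.613, -0, 1.476, -0.119], TCP at [0.146, -0.608, 0.231] pointing down, gripper open.
Joint ranges: [-3.01, 3.01], [-1.01, 2.22], [0.06, 2.58], [-1.02, 4.17], [0.09, 2.62], [-3.14, 3.14]. Speed limits (rad/s): [2.57, 2.57, 3.14, 3.14, 3.14, 3.14].

### API

Orientations are given as a rotation vector (axis times angle).
In Python, from station import ctrl gives the robot as it stands.
- The arm moves only by the shell command python3 -m handwheel 'ROWS' [FORCE]. ROWS is JSON, a list of rows, each an object with "gripper": the gripper command: -1 is fully open, 1 is shut, values between are in proportion; "offset": the shift along the tool's x, y, z in mm, a list of three; "rotation": the turn, a rotation vector about the tool's x, y, z in rad, a list of three. A call has exactly 8 rows; each row is the pose to reach, as a shift and turn from the pose commanded when the call began, along the tool's axes at that moment; what a row does not reach only later rows make up. A row lasts 1/8 s, in which the tool goes at most 62.5 mm and 10.7 degrees, less where a joint would pass 70% of its speed; a pose out of reach is approached as far as the arm can. A call with a gripper value outside its range is refused whole. The fingers move at their own pace and stop on an object; FORCE is the grip in N (left out, the last holds). Time passes only in rows, so rows that repeat a pose let the fingers close, or fill a call up. It gives the time, the measured TCP pose, the force, the opening and the grip force at its end, in the units of the state.
- ctrl.get_obs(): the state, without advancing time (a new reading comes with each control period).
- ctrl.get_image(name): name is "side" or "top"; returns a dict with "image" (384x512x3 uint8, red, green, blue), "fovy" (degrees; the focal length in pixels is half the picture's height over the tangent of half this angle, whatever the lens; pixels are square), "cx", "cy" (the principal point, pixels), "xyz" and "attitude" of the camera in the world. Camera axes: x right, y up, looking along -z (the intrinsics and any distortion apply to the point x, -y, -z); pixel columns grow to the right and rows downward; lengths in m; the calibration is good to about 2 mm. A picture is of the moment at which its call begins. There is no depth.
- ctrl.finish_job(): hands the job in; it is judged then, once.
The state is a dict: "t": time; "q": joint angles; "dq": joint speeds; "effort": joint torques, N m; "tool_pos": TCP position; "tool_rot": TCP orientation; "contact_force": force on the tool from outside, world axes, zero at the start; "wrist_torque": the same for the moment, N m; "opening": finger opening in m; "grip_force": force on a finger pad.
Only numpy, scipy, OpenCV 4.12 (cv2) and the standard library are available. Lean on these libraries where they do the work, as an engineer would, in place of code of your own. Each camera call takes 0.05 s, during which the arm holds its last target. There are 200 camera calls.

## Working session

There is one attempt and no reset: what is moved stays moved. The work goes in short steps, Python scripts to look and compute and a shell command to move; the robot and the scene stay as the last step left them, time stands still between calls to the robot, and variables do not carry over. Pictures are saved under pics/ and viewed, at most 10 in all, crops included, and the job is handed in when it is done.

```bash
mkdir -p pics; ls
python3 - <<'E'
from station import ctrl
import cv2
o=ctrl.get_obs();print(o)
for n in("side","top"):
    d=ctrl.get_image(n);print(n,{k:v for k,v in d.items() if k!='image'})
    cv2.imwrite(f"pics/{n}0.png",d['image'][:,:,::-1])
E
```

```text
pics
{'t': 0.0, 'q': array([-1.45399672e+00,  5.33811095e-02,  1.61431302e+00,  2.52447773e-05,
        1.47599221e+00, -1.18992846e-01]), 'dq': array([ 0.00084645, -0.00028873,  0.00032745, -0.0002979 ,  0.00128952,
        0.00039015]), 'effort': array([ 1.48485644e-03, -3.93678403e+01, -3.70177245e+01,  5.75408785e-05,
        6.95483352e-03, -6.61927366e-07]), 'tool_pos': array([ 0.14594636, -0.60707456,  0.23003662]), 'tool_rot': array([-3.11770594e+00, -3.69274459e-01, -4.30501854e-05]), 'contact_force': array([ 0.12453655,  0.22288619, -0.95563211]), 'wrist_torque': array([ 0.01003834, -0.01038986,  0.03876336]), 'grip_force': 0.0, 'opening': 0.08544030162752791}
side {'fovy': 55.78996329431784, 'cx': 253.50522025837645, 'cy': 184.57584861551913, 'xyz': array([0.51180411, 0.87524249, 0.54935036]), 'attitude': array([ 0.07113488, -1.60194674, -2.62279484])}
top {'fovy': 54.23722354385172, 'cx': 252.10700905258886, 'cy': 189.17096762341617, 'xyz': array([0.47937104, 0.0095553 , 1.10540332]), 'attitude': array([ 0.06958536, -0.06626411, -1.55588558])}
```

View pics/side0.png

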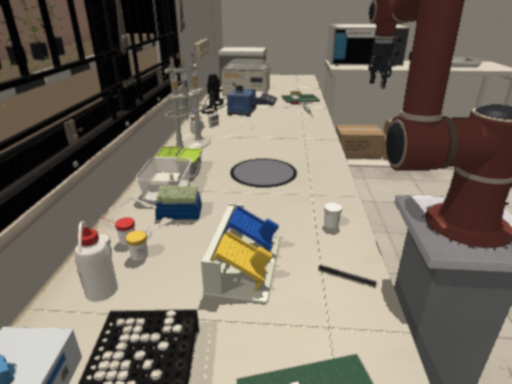

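View pics/top0.png

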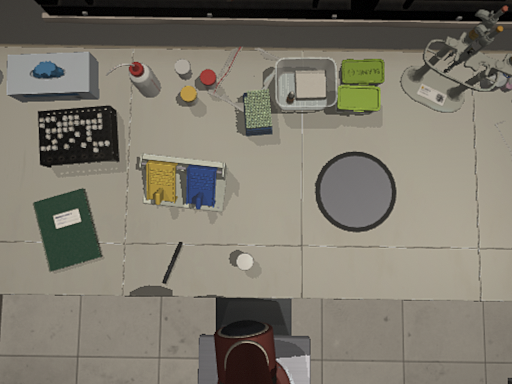

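The side picture shows the blue tray at about (252,227) and the yellow at (243,258) in the rack. The top picture has blue at (201,186), yellow at (161,183) and the mat centre at (356,191). The rack is turned slightly.

```bash
cat > h.py <<'E'
import numpy as np, cv2
from scipy.spatial.transform import Rotation as R
from station import ctrl
def ray(d,uv):
    uv=np.atleast_2d(uv).astype(float); f=192/np.tan(np.radians(d['fovy']/2))
    c=np.c_[(uv[:,0]-d['cx'])/f,-(uv[:,1]-d['cy'])/f,-np.ones(len(uv))]
    return R.from_rotvec(d['attitude']).apply(c)
def onplane(d,uv,z):
    r=ray(d,uv); return d['xyz']+r*((z-d['xyz'][2])/r[:,2])[:,None]
def proj(d,p):
    f=192/np.tan(np.radians(d['fovy']/2))
    c=R.from_rotvec(d['attitude']).inv().apply(np.atleast_2d(p)-d['xyz'])
    return np.c_[d['cx']-f*c[:,0]/c[:,2],d['cy']+f*c[:,1]/c[:,2]]
def two(d1,u1,d2,u2):
    a=ray(d1,u1)[0];b=ray(d2,u2)[0]
    s=np.linalg.lstsq(np.c_[a,-b],d2['xyz']-d1['xyz'],rcond=None)[0]
    p=d1['xyz']+a*s[0];q=d2['xyz']+b*s[1];return (p+q)/2,np.linalg.norm(p-q)
def mask(im,c):
    h=cv2.cvtColor(im,cv2.COLOR_RGB2HSV)
    return cv2.inRange(h,*{'b':((108,150,50),(125,255,255)),'y':((18,140,90),(30,255,255))}[c])
E
python3 - <<'E'
from h import *
S=ctrl.get_image('side');T=ctrl.get_image('top')
for n,d,(x0,y0,w,h) in(('side',S,(195,195,100,110)),('top',T,(130,145,100,75))):
    for c in'by':
        m=mask(d['image'],c);m2=np.zeros_like(m);m2[y0:y0+h,x0:x0+w]=m[y0:y0+h,x0:x0+w]
        k=max(cv2.findContours(m2,0,2)[0],key=cv2.contourArea)
        print(n,c,cv2.contourArea(k),cv2.minAreaRect(k),cv2.approxPolyDP(cv2.convexHull(k),2,True)[:,0].tolist())
    k=6 if n=='top' else 5
    cv2.imwrite(f'pics/{n}z.png',cv2.resize(d['image'][y0:y0+h,x0:x0+w,::-1],None,fx=k,fy=k,interpolation=2))
# mat
g=cv2.cvtColor(T['image'],cv2.COLOR_RGB2GRAY);m=cv2.inRange(g,0,75)
m[:, :300]=0;m[:,410:]=0;m[:145]=0;m[240:]=0
k=max(cv2.findContours(m,0,2)[0],key=cv2.contourArea);e=cv2.fitEllipse(cv2.convexHull(k));print(e)
print(onplane(T,e[0],.003),onplane(T,[[e[0][0]-e[1][0]/2,e[0][1]],[e[0][0]+e[1][0]/2,e[0][1]]],.003))
E
```

```text
side b 892.5 ((252.8000030517578, 226.90000915527344), (47.85185241699219, 25.043960571289062), 26.56505012512207) [[237, 208], [276, 225], [269, 248], [227, 227]]
side y 1438.5 ((241.70001220703125, 260.10003662109375), (55.901695251464844, 39.80200958251953), 26.56505012512207) [[226, 232], [271, 254], [263, 280], [255, 289], [212, 259]]
top b 5.0 ((197.5, 206.5), (3.0, 3.0), 90.0) [[199, 205], [197, 208], [196, 205]]
top y 1049.0 ((160.96412658691406, 181.71954345703125), (30.95720100402832, 42.83441925048828), 1.6846843957901) [[149, 160], [177, 163], [174, 202], [156, 203], [147, 198], [146, 164]]
((355.0830993652344, 191.15892028808594), (78.9677505493164, 81.26455688476562), 124.72464752197266)
[[ 0.57341988 -0.29117135  0.003     ]] [[ 0.57181445 -0.17477389  0.003     ]
 [ 0.5750248  -0.40753153  0.003     ]]
```

View pics/topz.png

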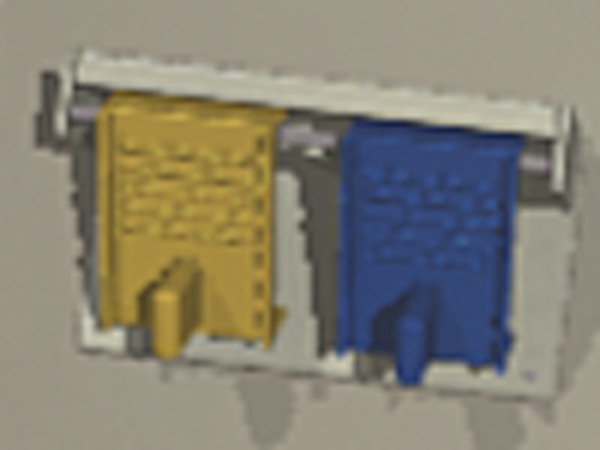

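View pics/sidez.png

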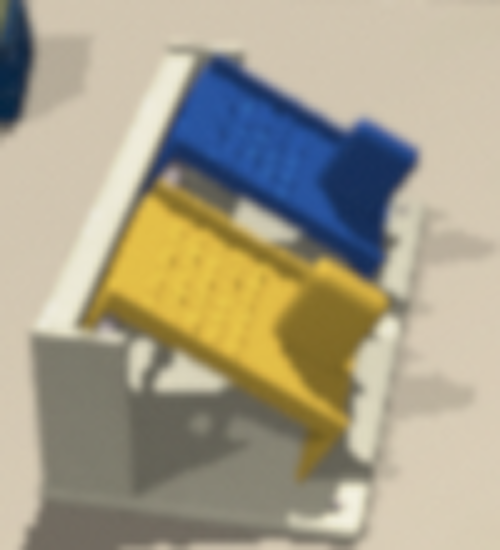

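Run:
```python
from h import *
S=ctrl.get_image('side');T=ctrl.get_image('top')
t=lambda x,y:np.array([130+(x+.5)/6-.5,145+(y+.5)/6-.5]); s=lambda x,y:np.array([195+(x+.5)/5-.5,195+(y+.5)/5-.5])
b=t(412,350);y=t(167,322)
print('fin blue/yel plane',onplane(T,[b,y],.0843))
print('two',two(T,b,S,s(388,147)),two(T,y,S,s(355,285)))
f=onplane(T,[t(80,50),t(575,105)],.09);print('flange',f,f[0]-f[1])
e=f[0]-f[1]; yv=onplane(T,[y,b],.0843); e2=yv[1]-yv[0]
print('yaw',np.arctan2(-e[0],e[1]),np.arctan2(e2[0],-e2[1]))
print('blue back rim mid & flange', onplane(T,[t(435,122)],.085))
```

```text
fin blue/yel plane [[0.5284275  0.15860665 0.0843    ]
 [0.53962527 0.27039998 0.0843    ]]
two (array([0.5285741 , 0.15944605, 0.07855022]), np.float64(0.0002589734029926305)) (array([0.53894386, 0.27068618, 0.08314038]), np.float64(0.001497084646351034))
flange [[0.66324181 0.31318477 0.09      ]
 [0.64094298 0.08637944 0.09      ]] [0.02229883 0.22680533 0.        ]
yaw -0.09800209091555077 -0.09983193528848482
blue back rim mid & flange [[0.63299837 0.15072227 0.085     ]]
```

```bash
cat >> h.py <<'E'
yaw=-.099; xr=np.array([np.cos(yaw),np.sin(yaw),0]); yr=np.array([-np.sin(yaw),np.cos(yaw),0]); zw=np.array([0,0,1.])
rack=np.array([.6277,.205,0])
def tool(th,yaw=yaw):  # tool z = -tray z, tray slope th (rad)
    x=np.array([np.cos(yaw),np.sin(yaw),0]);y=np.array([-np.sin(yaw),np.cos(yaw),0])
    X=np.cos(th)*x+np.sin(th)*zw; Z=np.sin(th)*x-np.cos(th)*zw
    return R.from_matrix(np.c_[X,-y,Z])
def rel(p,Rt,p0,R0):
    return np.round(R0.inv().apply(np.asarray(p)-p0)*1000,1).tolist(),np.round((R0.inv()*Rt).as_rotvec(),3).tolist()
def now():
    o=ctrl.get_obs();return o['tool_pos'],R.from_rotvec(o['tool_rot'])
E
python3 - <<'E'
from h import *
p,r=now(); w=np.array([.46,-.22,.26]); print('A',rel(w,tool(0),p,r))
org=rack-.0853*xr-.056*yr+.0687*zw; print(org)
G=tool(np.pi/6); z=G.apply([0,0,1]); zt=-z
grasp=org+.006*zt; tcp=grasp+.019*z; pre=tcp-.1*z
print('tcp',tcp,'pre',pre); print('B',rel(pre,G,w,tool(0)),'final',rel(tcp,G,pre,G))
E
```

```text
A ([395.9, -303.4, -28.9], [-0.001, 0.0, 0.335])
[0.53728272 0.15770512 0.0687    ]
tcp [0.5437509  0.15706267 0.05744167] pre [0.49399572 0.16200459 0.14404421]
B ([-3.9, -383.5, 116.0], [0.0, 0.524, -0.0]) final ([-0.0, -0.0, 100.0], [0.0, 0.0, 0.0])
```

```bash
python3 -m handwheel '[{"gripper":-1,"offset":[50,-38,-29],"rotation":[0,0,0.05]},{"gripper":-1,"offset":[100,-76,-29],"rotation":[0,0,0.1]},{"gripper":-1,"offset":[150,-114,-29],"rotation":[0,0,0.15]},{"gripper":-1,"offset":[200,-152,-29],"rotation":[0,0,0.2]},{"gripper":-1,"offset":[250,-190,-29],"rotation":[0,0,0.25]},{"gripper":-1,"offset":[300,-228,-29],"rotation":[0,0,0.3]},{"gripper":-1,"offset":[350,-266,-29],"rotation":[0,0,0.335]},{"gripper":-1,"offset":[396,-303,-29],"rotation":[0,0,0.335]}]' 30
python3 - <<'E'
from h import *
p,r=now();G=tool(np.pi/6);print(p,rel([.494,.162,.144],G,p,r))
E
```

```text
t: 1.3
tool_pos: [0.4585, -0.2223, 0.2606]
tool_rot: [3.137, -0.156, 0.001]
contact_force: [1.0, -1.0, -0.2]
opening: 0.0853
grip_force: 0.0
[ 0.45854633 -0.22233015  0.26058461] ([-3.0, -386.0, 116.4], [0.001, 0.523, -0.0])
```

```bash
python3 -m handwheel '[{"gripper":-0.2,"offset":[0,-55,0],"rotation":[0,0.08,0]},{"gripper":-0.2,"offset":[0,-110,0],"rotation":[0,0.16,0]},{"gripper":-0.2,"offset":[0,-165,0],"rotation":[0,0.25,0]},{"gripper":-0.2,"offset":[0,-220,20],"rotation":[0,0.34,0]},{"gripper":-0.2,"offset":[-1,-275,45],"rotation":[0,0.43,0]},{"gripper":-0.2,"offset":[-2,-330,70],"rotation":[0,0.523,0]},{"gripper":-0.2,"offset":[-3,-385,95],"rotation":[0,0.523,0]},{"gripper":-0.2,"offset":[-3,-386,116],"rotation":[0,0.523,0]}]'
python3 - <<'E'
from h import *
p,r=now();G=tool(np.pi/6);print(p,rel([.54375,.15706,.05744],G,p,r))
d=ctrl.get_image('side');x0,y0,w,h=180,130,150,150
cv2.imwrite('pics/s1.png',cv2.resize(d['image'][y0:y0+h,x0:x0+w,::-1],None,fx=4,fy=4,interpolation=2))
E
```

```text
t: 2.3
tool_pos: [0.4916, 0.1644, 0.1431]
tool_rot: [3.009, -0.138, 0.804]
contact_force: [0.5, -0.1, 0.1]
opening: 0.0514
grip_force: 0.0
[0.49157845 0.16435294 0.14314023] ([2.9, 2.5, 100.5], [-0.004, 0.001, 0.006])
```

View pics/s1.png

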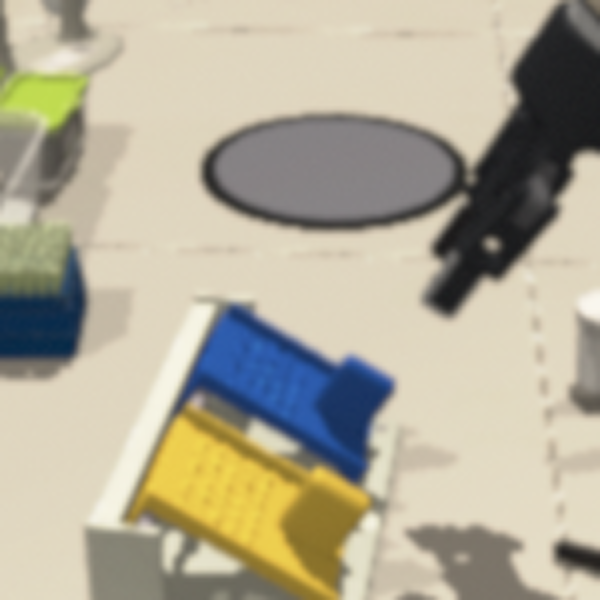

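The gripper is in line with the blue fin, its tips at crop (435,295) and the fin's top at (370,370), tilted to match. I'll advance now.

```bash
python3 -m handwheel '[{"gripper":-0.2,"offset":[3,2,20],"rotation":[0,0,0]},{"gripper":-0.2,"offset":[3,2,40],"rotation":[0,0,0]},{"gripper":-0.2,"offset":[3,2,60],"rotation":[0,0,0]},{"gripper":-0.2,"offset":[3,2,75],"rotation":[0,0,0]},{"gripper":-0.2,"offset":[3,2,88],"rotation":[0,0,0]},{"gripper":-0.2,"offset":[3,2,100],"rotation":[0,0,0]},{"gripper":-0.2,"offset":[3,2,100],"rotation":[0,0,0]},{"gripper":-0.2,"offset":[3,2,100],"rotation":[0,0,0]}]'
python3 - <<'E'
from h import *
p,r=now();G=tool(np.pi/6);print(p,rel([.54375,.15706,.05744],G,p,r))
d=ctrl.get_image('top');x0,y0,w,h=130,140,100,100
a=cv2.resize(d['image'][y0:y0+h,x0:x0+w,::-1],None,fx=4,fy=4,interpolation=2)
d=ctrl.get_image('side');x0,y0,w,h=200,190,100,100
b=cv2.resize(d['image'][y0:y0+h,x0:x0+w,::-1],None,fx=4,fy=4,interpolation=2)
cv2.imwrite('pics/s2.png',np.hstack([a,b]))
E
```

```text
t: 3.35
tool_pos: [0.5451, 0.1532, 0.0596]
tool_rot: [3.006, -0.149, 0.805]
contact_force: [-0.8, -0.2, -0.1]
opening: 0.0513
grip_force: 0.0
[0.54507096 0.15316855 0.05956566] ([-2.5, -3.7, 1.0], [-0.0, 0.0, -0.0])
```

View pics/s2.png

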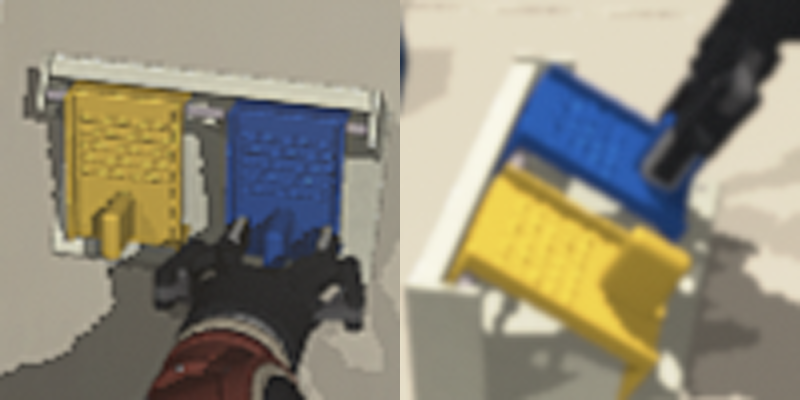

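The fingers straddle the blue fin: tips at (238,232) and (325,238), fin at (275,240). That is about 4 mm off along tool y, and the pose reading agrees. I'll correct it and close.

```bash
python3 -m handwheel '[{"gripper":-0.2,"offset":[-1,-3.5,1],"rotation":[0,0,0]},{"gripper":-0.2,"offset":[-1,-3.5,1],"rotation":[0,0,0]},{"gripper":0.2,"offset":[-1,-3.5,1],"rotation":[0,0,0]},{"gripper":0.4,"offset":[-1,-3.5,1],"rotation":[0,0,0]},{"gripper":0.8,"offset":[-1,-3.5,1],"rotation":[0,0,0]},{"gripper":1,"offset":[-1,-3.5,1],"rotation":[0,0,0]},{"gripper":1,"offset":[-1,-3.5,1],"rotation":[0,0,0]},{"gripper":1,"offset":[-1,-3.5,1],"rotation":[0,0,0]}]' 40
python3 - <<'E'
from h import *
p,r=now();P=p;print(p,r.as_rotvec())
bar=rack-.056*yr+.081*zw
# rotate about bar axis -yr... level: tray slope 30->0
for k in range(1,9):
    a=np.pi/6*k/8*.97
    Q=R.from_rotvec(yr*a)   # +rot about y lowers +x => raises low end
    t=bar+Q.apply(p-bar); print(rel(t,Q*r,p,r), np.round(t,4))
E
```

```text
t: 4.45
tool_pos: [0.545, 0.1567, 0.058]
tool_rot: [3.007, -0.149, 0.805]
contact_force: [-1.9, -0.2, 0.5]
opening: 0.0137
grip_force: 44.3
[0.54495092 0.15668332 0.05795334] [ 3.00658536 -0.14941528  0.8050222 ]
([1.4, -0.0, -5.0], [-0.0, -0.063, 0.0]) [0.5437 0.1568 0.0629]
([3.0, -0.0, -9.8], [-0.0, -0.127, 0.0]) [0.5427 0.1569 0.068 ]
([5.0, -0.0, -14.6], [-0.0, -0.19, 0.0]) [0.542  0.157  0.0731]
([7.2, -0.0, -19.2], [-0.0, -0.254, 0.0]) [0.5417 0.157  0.0782]
([9.8, -0.0, -23.6], [-0.0, -0.317, 0.0]) [0.5416 0.157  0.0833]
([12.6, -0.0, -27.9], [-0.0, -0.381, 0.0]) [0.542  0.157  0.0884]
([15.7, -0.0, -32.0], [-0.0, -0.444, 0.0]) [0.5426 0.1569 0.0935]
([19.1, -0.0, -35.9], [-0.0, -0.508, 0.0]) [0.5435 0.1568 0.0986]
```

```bash
python3 -m handwheel '[{"gripper":1,"offset":[1.4,0,-5],"rotation":[0,-0.063,0]},{"gripper":1,"offset":[3,0,-10],"rotation":[0,-0.127,0]},{"gripper":1,"offset":[5,0,-14.8],"rotation":[0,-0.19,0]},{"gripper":1,"offset":[7.2,0,-19.4],"rotation":[0,-0.254,0]},{"gripper":1,"offset":[9.8,0,-23.8],"rotation":[0,-0.317,0]},{"gripper":1,"offset":[12.6,0,-28],"rotation":[0,-0.381,0]},{"gripper":1,"offset":[15.7,0,-32],"rotation":[0,-0.444,0]},{"gripper":1,"offset":[19,0,-36],"rotation":[0,-0.51,0]}]'
python3 - <<'E'
from h import *
d=ctrl.get_image('top');x0,y0,w,h=130,140,100,100
a=cv2.resize(d['image'][y0:y0+h,x0:x0+w,::-1],None,fx=4,fy=4,interpolation=2)
d=ctrl.get_image('side');x0,y0,w,h=200,190,100,100
b=cv2.resize(d['image'][y0:y0+h,x0:x0+w,::-1],None,fx=4,fy=4,interpolation=2)
cv2.imwrite('pics/s3.png',np.hstack([a,b]))
p,r=now();print(p,rel(p,tool(0),p,r))
E
```

```text
t: 5.45
tool_pos: [0.5428, 0.1567, 0.098]
tool_rot: [3.137, -0.156, 0.015]
contact_force: [-0.1, 0.1, -1.9]
opening: 0.0134
grip_force: 44.0
[0.54466232 0.15652618 0.09880745] ([0.0, 0.0, 0.0], [-0.0, -0.014, -0.001])
```

View pics/s3.png

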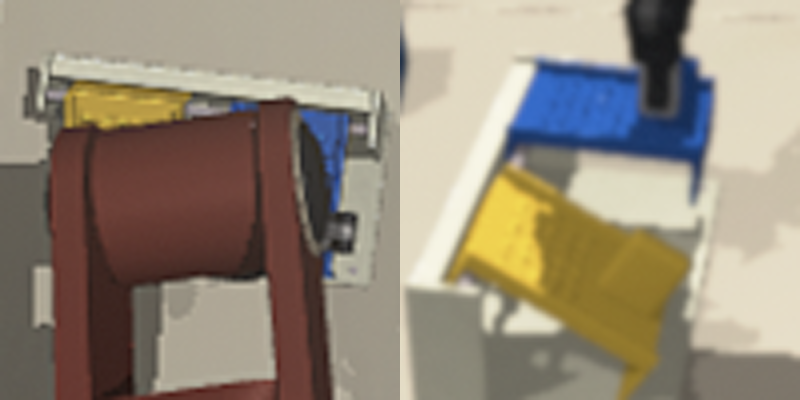

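The blue tray is level with its lip still behind the bar (side crop, rear edge at (520,140)), and the yellow one has not moved. I'll lift straight up.

```bash
python3 -m handwheel '[{"gripper":1,"offset":[1,0,-1],"rotation":[0,-0.014,0]},{"gripper":1,"offset":[2,0,-6],"rotation":[0,-0.014,0]},{"gripper":1,"offset":[2,0,-14],"rotation":[0,-0.014,0]},{"gripper":1,"offset":[2,0,-22],"rotation":[0,-0.014,0]},{"gripper":1,"offset":[2,0,-32],"rotation":[0,-0.014,0]},{"gripper":1,"offset":[2,0,-45],"rotation":[0,-0.014,0]},{"gripper":1,"offset":[2,0,-60],"rotation":[0,-0.014,0]},{"gripper":1,"offset":[2,0,-75],"rotation":[0,-0.014,0]}]'
python3 - <<'E'
from h import *
d=ctrl.get_image('side');x0,y0,w,h=180,130,130,150
cv2.imwrite('pics/s4.png',cv2.resize(d['image'][y0:y0+h,x0:x0+w,::-1],None,fx=4,fy=4,interpolation=2))
p,r=now();print(p,rel(p,tool(0),p,r))
E
```

```text
t: 6.55
tool_pos: [0.5445, 0.1567, 0.1749]
tool_rot: [-3.138, 0.156, 0.0]
contact_force: [-0.0, -1.0, -1.5]
opening: 0.0137
grip_force: 44.0
[0.545829   0.15694472 0.17747843] ([0.0, 0.0, 0.0], [-0.001, -0.004, -0.0])
```

View pics/s4.png

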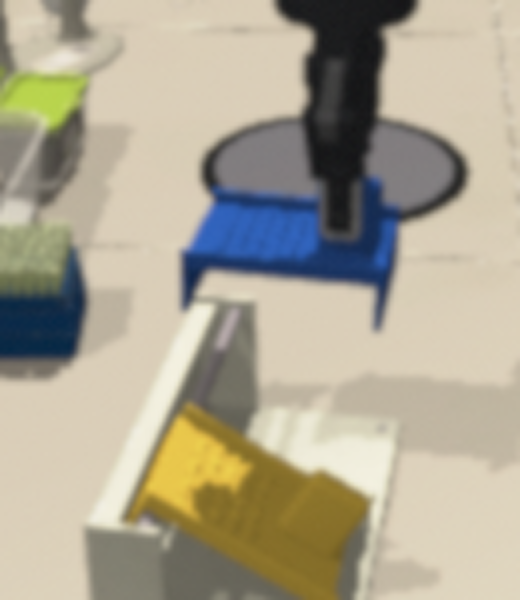

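The tray is level and clear of the rack, with its feet at about (190,300) and (380,325) and the wall top at (225,300). I'll carry it to the mat.

Run:
```python
from h import *
p=np.array([.5452,.1568,.176]);r=now()[1];print(rel([.544,-.288,.11],tool(0),p,r))
```

```text
([42.6, 442.8, 65.6], [-0.001, -0.004, -0.0])
```

```bash
python3 -m handwheel '[{"gripper":1,"offset":[3,30,0],"rotation":[0,-0.004,0]},{"gripper":1,"offset":[7,75,0],"rotation":[0,-0.004,0]},{"gripper":1,"offset":[12,130,0],"rotation":[0,-0.004,0]},{"gripper":1,"offset":[18,185,0],"rotation":[0,-0.004,0]},{"gripper":1,"offset":[23,240,0],"rotation":[0,-0.004,0]},{"gripper":1,"offset":[28,295,15],"rotation":[0,-0.004,0]},{"gripper":1,"offset":[33,345,30],"rotation":[0,-0.004,0]},{"gripper":1,"offset":[38,390,45],"rotation":[0,-0.004,0]}]'
python3 - <<'E'
from h import *
p,r=now();print(p,rel([.544,-.288,.055],tool(0),p,r))
E
```

```text
t: 7.6
tool_pos: [0.5434, -0.2372, 0.1285]
tool_rot: [3.138, -0.157, -0.007]
contact_force: [0.4, 1.2, -1.5]
opening: 0.0133
grip_force: 44.0
[ 0.54340463 -0.23717815  0.12849048] ([6.0, 50.5, 73.5], [0.0, 0.004, -0.001])
```

```bash
python3 -m handwheel '[{"gripper":1,"offset":[2,25,5],"rotation":[0,0,0]},{"gripper":1,"offset":[4,42,15],"rotation":[0,0,0]},{"gripper":1,"offset":[6,50,28],"rotation":[0,0,0]},{"gripper":1,"offset":[6,50,42],"rotation":[0,0,0]},{"gripper":1,"offset":[6,50,54],"rotation":[0,0,0]},{"gripper":1,"offset":[6,50,65],"rotation":[0,0,0]},{"gripper":1,"offset":[6,50,73],"rotation":[0,0,0]},{"gripper":1,"offset":[6,50,73],"rotation":[0,0,0]}]'
python3 - <<'E'
from h import *
d=ctrl.get_image('side');x0,y0,w,h=210,120,110,90
b=cv2.resize(d['image'][y0:y0+h,x0:x0+w,::-1],None,fx=6,fy=6,interpolation=2)
cv2.imwrite('pics/s5.png',b)
p,r=now();print(p,rel([.544,-.288,.045],tool(0),p,r))
E
```

```text
t: 8.6
tool_pos: [0.5437, -0.2849, 0.0545]
tool_rot: [-3.137, 0.155, 0.01]
contact_force: [0.3, 0.5, -2.0]
opening: 0.0133
grip_force: 43.9
[ 0.54413958 -0.28527304  0.05527142] ([0.2, 2.7, 10.3], [-0.0, 0.005, -0.0])
```

View pics/s5.png

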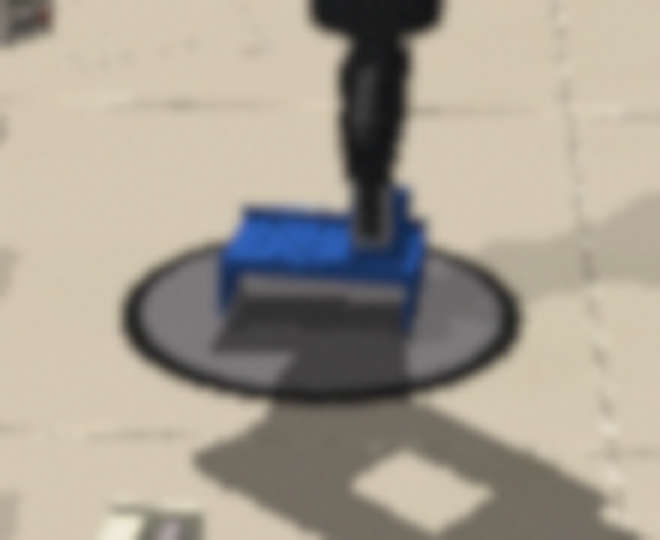

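The tray is level over the middle of the mat (feet at (228,305) and (408,325), mat centre about (322,318)). I'll lower it gently.

```bash
python3 -m handwheel '[{"gripper":1,"offset":[0,1,2],"rotation":[0,0.003,0]},{"gripper":1,"offset":[0,2,4],"rotation":[0,0.003,0]},{"gripper":1,"offset":[0,2,5],"rotation":[0,0.003,0]},{"gripper":1,"offset":[0,2,6],"rotation":[0,0.003,0]},{"gripper":1,"offset":[0,2,7],"rotation":[0,0.003,0]},{"gripper":1,"offset":[0,2,8],"rotation":[0,0.003,0]},{"gripper":1,"offset":[0,2,8],"rotation":[0,0.003,0]},{"gripper":1,"offset":[0,2,8],"rotation":[0,0.003,0]}]'
```

```text
t: 9.65
tool_pos: [0.5439, -0.2874, 0.0475]
tool_rot: [-3.138, 0.156, 0.003]
contact_force: [0.3, -0.7, -0.8]
opening: 0.0131
grip_force: 43.9
```

```bash
python3 -m handwheel '[{"gripper":1,"offset":[0,0,0.5],"rotation":[0,0,0]},{"gripper":1,"offset":[0,0,0.5],"rotation":[0,0,0]},{"gripper":1,"offset":[0,0,1],"rotation":[0,0,0]},{"gripper":1,"offset":[0,0,1],"rotation":[0,0,0]},{"gripper":1,"offset":[0,0,1.5],"rotation":[0,0,0]},{"gripper":1,"offset":[0,0,1.5],"rotation":[0,0,0]},{"gripper":1,"offset":[0,0,1.5],"rotation":[0,0,0]},{"gripper":1,"offset":[0,0,1.5],"rotation":[0,0,0]}]'
```

```text
t: 10.65
tool_pos: [0.5439, -0.2875, 0.046]
tool_rot: [-3.138, 0.156, 0.003]
contact_force: [0.2, 0.3, -1.3]
opening: 0.0135
grip_force: 43.9
```

```bash
python3 -m handwheel '[{"gripper":1,"offset":[0,0,0.5],"rotation":[0,0,0]},{"gripper":1,"offset":[0,0,0.5],"rotation":[0,0,0]},{"gripper":1,"offset":[0,0,1],"rotation":[0,0,0]},{"gripper":1,"offset":[0,0,1],"rotation":[0,0,0]},{"gripper":1,"offset":[0,0,1.5],"rotation":[0,0,0]},{"gripper":1,"offset":[0,0,1.5],"rotation":[0,0,0]},{"gripper":1,"offset":[0,0,1.5],"rotation":[0,0,0]},{"gripper":1,"offset":[0,0,1.5],"rotation":[0,0,0]}]'
```

```text
t: 11.65
tool_pos: [0.5441, -0.2875, 0.0449]
tool_rot: [-3.138, 0.156, 0.003]
contact_force: [-1.7, 2.0, 4.3]
opening: 0.0135
grip_force: 44.8
```

It has touched down (+4 N). Now release.

```bash
python3 -m handwheel '[{"gripper":0.66,"offset":[0,0,0],"rotation":[0,0,0]},{"gripper":0.6,"offset":[0,0,0],"rotation":[0,0,0]},{"gripper":0.5,"offset":[0,0,0],"rotation":[0,0,0]},{"gripper":0.3,"offset":[0,0,0],"rotation":[0,0,0]},{"gripper":0.1,"offset":[0,0,0],"rotation":[0,0,0]},{"gripper":0,"offset":[0,0,0],"rotation":[0,0,0]},{"gripper":0,"offset":[0,0,-5],"rotation":[0,0,0]},{"gripper":0,"offset":[0,0,-10],"rotation":[0,0,0]}]' 20
```

```text
t: 12.65
tool_pos: [0.544, -0.2875, 0.0549]
tool_rot: [3.138, -0.156, -0.003]
contact_force: [-0.7, 0.6, 0.1]
opening: 0.0426
grip_force: 0.0
```

```bash
python3 -m handwheel '[{"gripper":0,"offset":[0,0,-15],"rotation":[0,0,0]},{"gripper":0,"offset":[0,0,-30],"rotation":[0,0,0]},{"gripper":0,"offset":[0,0,-50],"rotation":[0,0,0]},{"gripper":0,"offset":[0,0,-80],"rotation":[0,0,0]},{"gripper":0,"offset":[0,0,-110],"rotation":[0,0,0]},{"gripper":0,"offset":[0,0,-140],"rotation":[0,0,0]},{"gripper":0,"offset":[0,0,-150],"rotation":[0,0,0]},{"gripper":0,"offset":[0,0,-150],"rotation":[0,0,0]}]'
python3 - <<'E'
from h import *
d=ctrl.get_image('side');x0,y0,w,h=190,110,130,110
cv2.imwrite('pics/s6.png',cv2.resize(d['image'][y0:y0+h,x0:x0+w,::-1],None,fx=5,fy=5,interpolation=2))
E
```

```text
t: 13.65
tool_pos: [0.5446, -0.2877, 0.2056]
tool_rot: [3.137, -0.156, -0.001]
contact_force: [-0.5, -0.0, -0.1]
opening: 0.0422
grip_force: 0.0
```

View pics/s6.png

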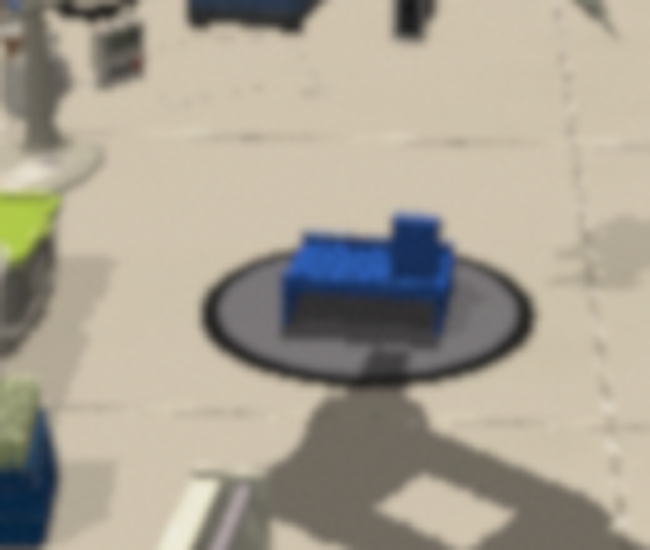

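The tray stands level on the mat, feet at (288,333) and (440,340), and the gripper is clear above it.

```bash
python3 -c "
from station import ctrl
print(ctrl.finish_job())"
```

```text
the job is handed in; nothing more can be done
None
```

The job is handed in: the last picture shows the blue tray standing level on its two feet near the middle of the mat with the gripper clear above it, and the yellow tray had not visibly moved when last seen after the lift; the station gave no verdict.

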